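# Open the feed hopper

## Task

Make the small steel feed hopper ready for clean-out: first lift the loose lid off by its knob and set it down flat on the free bench top, knob up, without dropping it. Then draw the stiff slide gate below the hopper straight out by its pull plate until its lug comes up against the stop clamped on the side rod, without shoving the stop along, and let go. Leave the jar, the brass weight and the vial alone.

Things in the scene. Friction and masses are not known exactly. Their poses are not given: they have to be found in the camera images.
- hopper: Fixed steel hopper on a four-legged stand. Origin: on the bench, under the middle of the outlet; z up, its front is its -x side (the gate opens to -x), its +y is to the left when looking along +x. Base plate 150 x 150 mm (x -78 to +72 mm); slide frame z 92 to 116 mm, x -46 to +58 mm, y -74 to +52 mm; walls flare from the outlet up to the bin.
- hopper_lid: Loose aluminium lid, 0.25 to 0.5 kg: plate 158 x 148 x 5 mm on a 138 x 128 x 6 mm spigot that sits in the bin's mouth with 3 mm play. Origin: centre of the spigot's underside (height 0 when it lies on the bench, 244 mm on the hopper, there at the hopper's x = -13 mm); z up through the knob. The bench is free for it left of the hopper, at world x 0.50, y 0.27 m (a 2 mm sheet begins there).
- lid_knob (a point): Centre of the round black head of the lid's knob, to be gripped across: 26 mm in diameter, 16 mm tall (25 to 41 mm above the lid's origin), top of the knob 44 mm above the lid's origin.
- pull_plate (a point): Centre of the gate's upright steel pull plate, in front of the slide frame, under the bin's overhang: 12 mm thick (hopper's y), 24 mm long (x), 26 mm high; centre 111.5 mm up. Axes as the hopper's. The 64 mm wide blade begins 41 mm behind it, joined by a tongue 10 mm wide, 5 mm thick, 103.5 mm up. Moves with the gate.
- gate_slide (a joint): Travel of the slide gate in m, 0 = shut, growing as it is drawn out to the hopper's -x (end at 0.075). It stays where it is left; sliding takes about 9 N.
- lug_front (a point): Middle of the front face of the gate's lug, which sticks out at the right side (hopper's -y, 64 mm off the middle) of the slide frame and moves with the gate. Axes as the hopper's.
- stop_face (a point): Middle of the rear face of the dark stop block (14 x 16 x 22 mm, small thumb screw) clamped on the rod at the right of the frame, in the lug's path, 30 to 55 mm from it with the gate shut. Axes as the hopper's. It coincides with lug_front when they touch. It holds about 22 N, then slips (over about 31 N pull at the gate): stop when the force rises some 8 to 10 N above sliding.
- sample_jar: Closed plastic jar, 58 mm in diameter, 83 mm high, standing on the bench; origin under its centre. Leave alone.
- brass_weight: Brass weight with a small knob, 25 mm in diameter, 30 mm high; origin under its centre. Leave alone.
- glass_vial: Small glass vial with a black cap, 27 mm in diameter, 56 mm high; origin under its centre. Leave alone.
- bin_front (a point): Lower edge of the bin's front wall, 214 mm high, 88 mm in front of the hopper's origin. The bin (x -88 to +62, y -70 to +70, z 214 to 250 mm) overhangs the gate's pull plate: a gripper pointing straight down strikes it; one leaning 40 to 45 degrees from vertical, its body toward the front (-x), fingers pointing to +x and down, has room.

How it is judged (in metres and radians):
On the way, in this order (a step that is already met when the one before it is completed fails the run):
1. the lid lies flat on the bench, knob up, released (height (world z) of hopper_lid below 0.006 m and angle between hopper_lid's own z axis and vertical below 0.1 rad and contact force between the fingers and hopper_lid below 0.1 N and linear speed of hopper_lid below 0.03 m/s), for 0.2 s.
2. the gate is drawn out until its lug stands against the stop (within 2.5 mm) (x of lug_front in the frame of stop_face below 0.0025 m), for 0.2 s.
At the end, for the whole second after the job is handed in: The lid lies at rest flat on the bench top, knob up (within 0.1 rad, underside within 6 mm of the bench); the gate is at rest with its lug within 2.5 mm of the stop; the stop is within 3 mm of where it was clamped (height (world z) of hopper_lid between -0.006 and 0.006 m and angle between hopper_lid's own z axis and vertical below 0.1 rad and linear speed of hopper_lid below 0.03 m/s and x of lug_front in the frame of stop_face below 0.0025 m and distance of stop_face from where it was at the start of the episode below 0.003 m and velocity of joint gate_slide between -0.005 and 0.005 m/s); the robot touches nothing.
It fails at once if the stop was shoved along the rod by more than 4 mm (distance of stop_face from where it was at the start of the episode above 0.004 m).
It fails at once if the lid was let fall: loose in the air more than 30 mm above the bench (contact force between each of the fingers, hopper and hopper_lid below 0.01 N and height (world z) of hopper_lid between 0.03 and 0.2 m).
It fails at once if the jar, the weight or the vial was moved by more than 15 mm (distance of any of sample_jar, brass_weight, glass_vial from where it was at the start of the episode above 0.015 m).
It also fails if it takes over 59 s, if anything falls off the work surface, if the arm or the gripper's body presses on something with over 40 N, if the wrist force passes 120 N, or if a joint passes its speed limit or range.

## Robot

A 6-joint arm with a two-finger parallel gripper is mounted at the origin on a cart in front of the work surface, level with it; the furniture and walls round the work are solid. World frame = base frame: x ahead of the robot, y to its left, z up, the work surface at z = 0. Lengths are in m, angles in degrees, forces in N, time in s.
With the tool pointing down it reaches from about 0.3 to 0.75 m from the base axis. Payload 8.5 kg.
Tool frame: the origin (TCP) lies between the finger pads; the fingertips stand 17 mm ahead of it and the grasp point (between the pads) lies 2 mm behind it; z points along the fingers, y is the direction in which the jaws open and shut (so a half turn about z gives the same grasp; the last joint's range is limited). The gripper opens to 85 mm and grips with 20 to 120 N. Pads are 22 mm wide; open, the fingers measure 114 mm over their backs; the gripper's body (76 mm by 85 mm) begins 54 mm behind the grasp point. The pads swing forward as they close: fully open they stand 13 mm farther back than shut.
Start: joints at [-79.486, 21.807, 74.336, -0, 83.858, -12.336], TCP at [0.214, -0.507, 0.212] pointing down, gripper open.
Joint ranges: [-178.18, 178.18], [-50.72, 133.34], [12.68, 142.11], [-81.47, 261.47], [9.98, 163.14], [-165.26, 165.26]. Speed limits (degrees/s): [136.94, 136.94, 180, 180, 180, 180].

## Interface

Orientations are given as a 3x3 rotation matrix whose columns are the frame's x, y, z axes.
In Python, from rig import readout, eyes, env gives the robot as it stands.
- The arm moves only by the tool arm_command, never from a script. Its argument "rows" is text: rows parted by semicolons, each of 7 numbers parted by spaces: the closure, from 0 (fully open) to 1 (shut), then the shift along the tool's x, y, z in mm, then the turn, a rotation vector about the tool's x, y, z in degrees. In form: grip dx dy dz rx ry rz; .... A call has 1 to 5 rows; each row shifts and turns the commanded pose from where the row before left it, along the tool's axes as they then stand; what a row does not reach is not made up. A row lasts 1/12 s, in which the tool goes at most 41.7 mm and 7.16 degrees, less where a joint would pass 70% of its speed; a pose out of reach is approached as far as the arm can. A call with a gripper value outside its range is refused whole. The fingers move at their own pace and stop on an object; "squeeze" is the grip in N (left out, the last holds). Time passes only in rows, so rows that do not move let the fingers close. It gives the time, the measured TCP pose, the force and the opening at its end, in the units of the state.
- readout.observe(): the state, without advancing time (a new reading comes with each control period).
- eyes.get_image(name): name is "scene" or "top" or "wrist"; returns the picture (384x512x3 uint8, red, green, blue); there is no depth.
- eyes.camera_model(name): a dict with "mtx" (3x3 intrinsics, pixels), "k1" (the pictures are not rectified: a ray, as slopes to the right and down, at radius r is drawn at 1 + k1 r^2 times it, then the intrinsics apply), "view" (4x4, takes a point from world to camera coordinates). Camera axes: x right, y up, looking along -z (the intrinsics and any distortion apply to the point x, -y, -z); pixel columns grow to the right and rows downward; lengths in m; the calibration is good to about 2 mm. A picture is of the moment at which its call begins: read the wrist's pose just before it. camera_model takes no time and is no camera call; for the wrist camera it gives the pose at the moment of the call.
- env.close_job(): hands the job in, once; it reports no verdict.
The state is a dict: "time_s": time; "q": joint angles; "qvel": joint speeds; "joint_efforts": joint torques, N m; "position": TCP position; "tool_rot": TCP orientation; "ft_force": force on the tool from outside, world axes, zero at the start; "wrist_torque": the same for the moment, N m; "grip_width": finger opening in m.
Only numpy, scipy, OpenCV 4.12 (cv2) and the standard library are available. Lean on these libraries where they do the work, as an engineer would, in place of code of your own. Each camera call takes 0.05 s, during which the arm holds its last target. There are 200 camera calls.

## Working session

There is one attempt and no reset: what is moved stays moved. The work goes in short steps, Python scripts to look and compute and a tool call to move; the robot and the scene stay as the last step left them, time stands still between calls to the robot, and variables do not carry over. Pictures are saved under pics/ and viewed, about 8 in all and at most 12, crops included, and the job is handed in when it is done.

Besides the shell and the picture viewer there is one more tool, called after ">>>" as name(argument=value, ...) on one line, values as JSON. arm_command: Moves the arm, as the interface text tells. Its arguments: {"type":"object","properties":{"rows":{"type":"string"},"squeeze":{"type":"number"}},"required":["rows"]}

```bash
ls; mkdir -p pics; python3 - <<'E'
from rig import readout, eyes, env
import cv2, numpy as np
s=readout.observe(); print({k:np.round(v,3).tolist() for k,v in s.items()})
for n in ("scene","top"):
    cv2.imwrite(f"pics/{n}0.png",cv2.resize(eyes.get_image(n)[:,:,::-1],(800,600),interpolation=cv2.INTER_CUBIC))
    m=eyes.camera_model(n); print(n,m)
E
```

```text
pics
{'time_s': 0.0, 'q': [-79.486, 21.841, 74.386, -0.001, 83.859, -12.336], 'qvel': [0.043, -0.082, 0.041, -0.013, 0.009, -0.026], 'joint_efforts': [0.001, -44.846, -23.127, -0.0, 0.005, -0.0], 'position': [0.214, -0.507, 0.212], 'tool_rot': [[0.922, 0.388, -0.0], [0.388, -0.922, 0.001], [0.0, -0.001, -1.0]], 'ft_force': [0.782, 0.062, -0.358], 'wrist_torque': [-0.004, 0.056, 0.018], 'grip_width': 0.085}
scene {'mtx': array([[428.04447916,   0.        , 259.38902588],
       [  0.        , 428.04447916, 182.21001323],
       [  0.        ,   0.        ,   1.        ]]), 'k1': -0.022940738296008095, 'view': array([[-0.89037091, -0.45482466,  0.01934327,  0.44019295],
       [ 0.25819239, -0.46953279,  0.84431964, -0.31557501],
       [-0.37493509,  0.75675193,  0.53549061, -0.73164381],
       [ 0.        ,  0.        ,  0.        ,  1.        ]])}
top {'mtx': array([[419.41592615,   0.        , 251.37536215],
       [  0.        , 419.41592615, 194.16051514],
       [  0.        ,   0.        ,   1.        ]]), 'k1': -0.1073533363508187, 'view': array([[ 0.00296252, -0.99998149, -0.00531362, -0.11188909],
       [ 0.76431331, -0.00116219,  0.64484402, -0.55927637],
       [-0.64483826, -0.00597163,  0.76429572, -0.93516464],
       [ 0.        ,  0.        ,  0.        ,  1.        ]])}
```

View pics/top0.png

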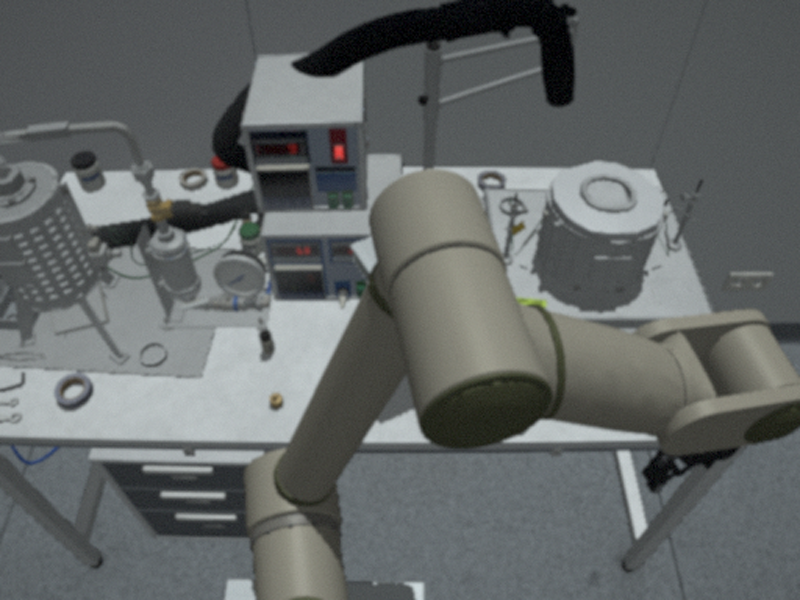

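View pics/scene0.png

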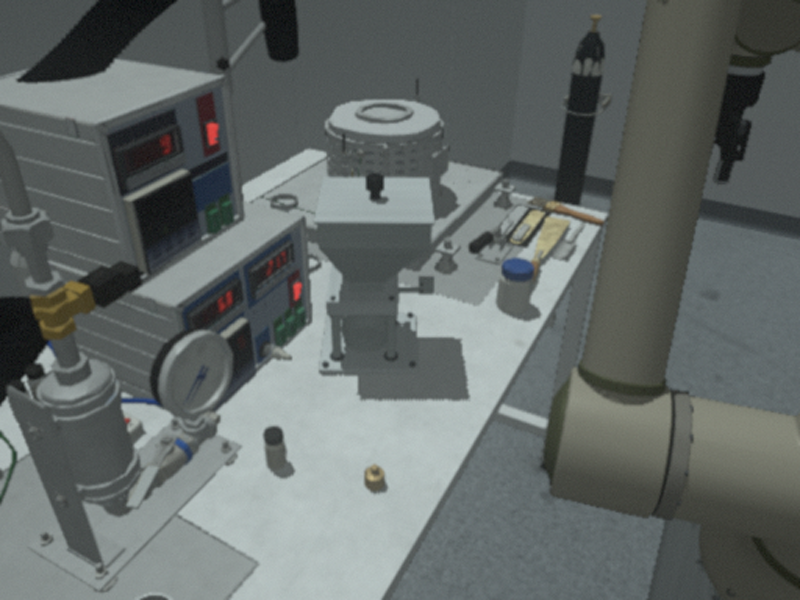

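The top view is blocked by the arm. The scene view shows the hopper with the knob at (375,187), the vial at (275,450), the weight at (374,480) and the jar at (516,290), all in 800x600 pixels. I'll zoom in on the hopper to get its corners.

```bash
cat > h.py <<'E'
import numpy as np, cv2
from rig import readout, eyes
def ray(m,uv):
    K=m["mtx"];k=m["k1"]
    d=cv2.undistortPoints(np.array([[uv]],float),K,np.array([k,0,0,0,0.]))[0,0]
    V=m["view"];R=V[:3,:3];c=-R.T@V[:3,3]
    return c,R.T@np.array([d[0],-d[1],-1.])
def atz(m,uv,z):
    c,d=ray(m,uv);return c+d*(z-c[2])/d[2]
def proj(m,P):
    p=(m["view"]@np.r_[P,1])[:3];a,b=p[0]/-p[2],-p[1]/-p[2]
    f=1+m["k1"]*(a*a+b*b);K=m["mtx"]
    return np.array([K[0,0]*a*f+K[0,2],K[1,1]*b*f+K[1,2]])
def crop(im,x0,y0,w,h,s,fn):
    cv2.imwrite(fn,cv2.resize(im[y0:y0+h,x0:x0+w,::-1],None,fx=s,fy=s,interpolation=cv2.INTER_CUBIC))
E
python3 - <<'E'
from h import *
m=eyes.camera_model("scene")
im=eyes.get_image("scene")
for n,(u,v),z in [("knob",(375,185),.277),("cFL",(315,223),.255),("c2",(433,222),.255),("c3",(430,178),.255),("c4",(320,178),.255),("vial",(275,470),0),("weight",(374,487),0),("jarbot",(515,300),.02)]:
    print(n,atz(m,(u*.64,v*.64),z).round(3))
crop(im,190,100,110,145,4,"pics/hop.png")
E
```

```text
knob [ 0.611 -0.126  0.277]
cFL [ 0.644 -0.028  0.255]
c2 [ 0.513 -0.105  0.255]
c3 [ 0.577 -0.232  0.255]
c4 [ 0.718 -0.152  0.255]
vial [ 0.6    0.154 -0.   ]
weight [0.477 0.119 0.   ]
jarbot [ 0.454 -0.331  0.02 ]
```

View pics/hop.png

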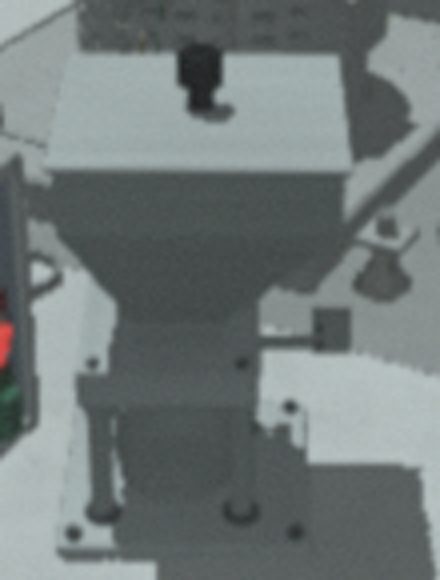

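```bash
cat >> h.py <<'E'
def H(p,P):
    x,y,t=p;c,s=np.cos(t),np.sin(t);return np.array([x+c*P[0]-s*P[1],y+s*P[0]+c*P[1],P[2]])
E
python3 - <<'E'
from h import *
from scipy.optimize import least_squares
m=eyes.camera_model("scene")
print("cam",ray(m,(0,0))[0].round(3))
L=[((48,170),(66,74,.255)),((352,170),(-92,74,.255)),((340,54),(-92,-74,.255)),((76,54),(66,-74,.255)),((200,70),(-13,0,.277))]
B=[((58,556),(72,75,0.0)),((308,403),(-78,-75,.006)),((332,328),(-59,0,.1115))]
def fit(S):
    S=[(np.array(a)/4+[190,100]-.375*0,np.array([b[0]/1e3,b[1]/1e3,b[2]])) for a,b in S]
    f=lambda p:np.concatenate([proj(m,H(p,b))-a for a,b in S])
    r=least_squares(f,[.62,-.12,.5]);return r
for S in (L,B,L+B):
    r=fit(S);print(r.x.round(4),np.degrees(r.x[2]).round(2),(r.fun.reshape(-1,2)*4).round(1).tolist())
E
```

```text
cam [0.199 0.606 0.65 ]
[ 0.6237 -0.1259  0.4849] 27.78 [[-5.2, -2.0], [4.7, 1.6], [3.5, 0.3], [-6.6, -3.2], [3.4, -0.5]]
[ 0.6158 -0.1339  0.4789] 27.44 [[16.4, 0.5], [15.8, 1.1], [-30.7, 1.4]]
[ 0.6214 -0.1288  0.4826] 27.65 [[1.7, -3.4], [11.0, 0.5], [9.6, -0.6], [-0.1, -4.3], [9.9, -1.6], [4.0, 2.8], [4.3, 2.4], [-43.1, 2.8]]
```

The pull plate sits about 22 mm further forward than my guess, at hopper x ≈ -0.080. I'll raise the arm and bring the wrist camera over the hopper.

>>> arm_command(rows="0 15 0 -38 0 0 0;0 15 0 -38 0 0 0;0 15 0 -38 0 0 0;0 15 0 -38 0 0 0;0 15 0 -38 0 0 0")

```text
time_s: 0.57
position: [0.2831, -0.4768, 0.404]
tool_rot: [[0.922, 0.388, -0.0], [0.388, -0.922, 0.0], [0.0, -0.0, -1.0]]
ft_force: [0.1, -0.9, -0.2]
grip_width: 0.0855
```

>>> arm_command(rows="0 34 -19 0 0 0 0;0 34 -19 0 0 0 0;0 34 -19 0 0 0 0;0 34 -19 0 0 0 0;0 34 -19 0 0 0 0")

```text
time_s: 0.98
position: [0.4032, -0.3225, 0.402]
tool_rot: [[0.922, 0.388, -0.0], [0.388, -0.922, 0.0], [-0.0, -0.0, -1.0]]
ft_force: [-0.2, -0.9, 0.0]
grip_width: 0.0855
```

>>> arm_command(rows="0 34 -19 0 0 0 -5;0 34 -19 0 0 0 0;0 34 -19 0 0 0 0;0 0 0 0 0 0 0")

```text
time_s: 1.32
position: [0.4712, -0.2229, 0.4023]
tool_rot: [[0.881, 0.473, 0.001], [0.473, -0.881, 0.001], [0.001, -0.001, -1.0]]
ft_force: [0.2, -0.4, -0.3]
grip_width: 0.0851
```

```bash
python3 - <<'E'
from h import *
s=readout.observe(); m=eyes.camera_model("wrist"); im=eyes.get_image("wrist")
print(s["position"].round(4),m["mtx"].round(1).tolist(),m["k1"],ray(m,(256,192)))
p=(.6230,-.1265,.484)
for n,P in [("knob",(-.013,0,.277)),("pull",(-.08,0,.1115)),("lug",(-.01,-.064,.104))]: print(n,proj(m,H(p,P)).round(1))
cv2.imwrite("pics/w1.png",cv2.resize(im[:,:,::-1],(800,600),interpolation=cv2.INTER_CUBIC))
E
```

```text
[ 0.4712 -0.2229  0.4023] [[282.1, 0.0, 255.9], [0.0, 282.1, 193.8], [0.0, 0.0, 1.0]] -0.001318083407878993 (array([ 0.53754245, -0.18690051,  0.56423842]), array([-0.26016776, -0.13900851, -0.95552498]))
knob [241.3  -4.1]
pull [247.2  88.1]
lug [291.2  37.6]
```

View pics/w1.png

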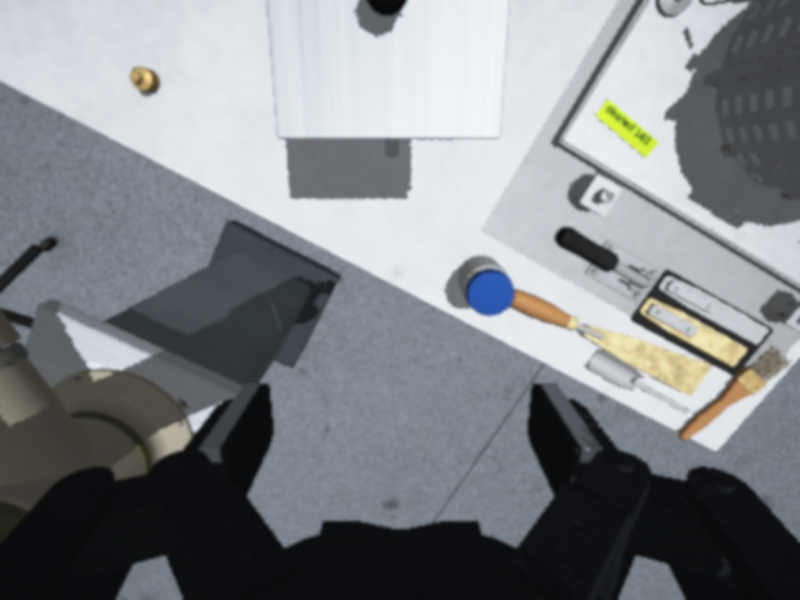

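>>> arm_command(rows="0 -35 0 0 0 0 0;0 -35 0 0 0 0 0;0 0 0 0 0 0 0")

```text
time_s: 1.62
position: [0.4033, -0.2631, 0.4023]
tool_rot: [[0.886, 0.463, -0.001], [0.463, -0.886, -0.001], [-0.002, 0.0, -1.0]]
ft_force: [-1.1, -0.1, -0.5]
grip_width: 0.0853
```

```bash
python3 - <<'E'
from h import *
s=readout.observe(); m=eyes.camera_model("wrist"); im=eyes.get_image("wrist")
print(s["position"].round(4))
np.save("w2.npy",m)
p=(.6230,-.1265,.484)
for n,P in [("knob",(-.013,0,.277)),("pull",(-.08,0,.1115)),("c1",(-.092,.074,.255)),("c2",(-.092,-.074,.255))]: print(n,proj(m,H(p,P)).round(1))
crop(im,60,0,320,200,2.5,"pics/w2.png")
E
```

```text
[ 0.4033 -0.2631  0.4023]
knob [ 231.9 -120.9]
pull [242.7  28.4]
c1 [158.1   4.5]
c2 [314.3   3.9]
```

View pics/w2.png

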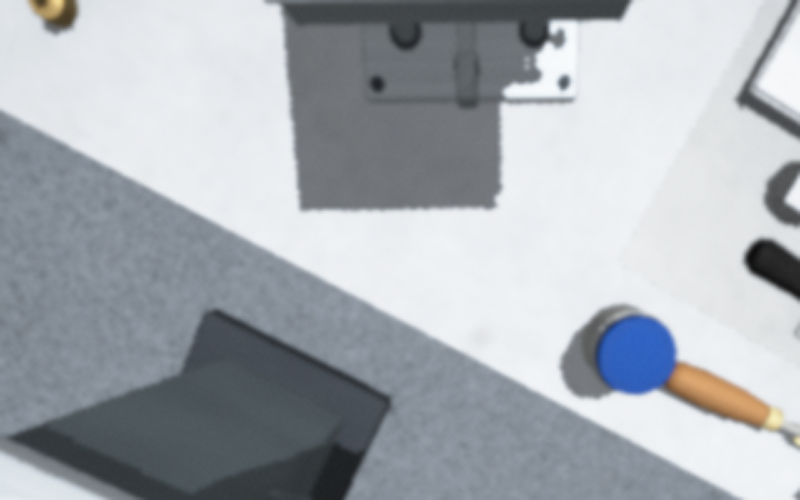

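The base plate's front corners are at crop (367,101) and (577,100), the pull plate is at about (467,78), and the jar is off to the right. Next I'll move forward to see the lid and knob.

>>> arm_command(rows="0 38 0 0 0 0 0;0 38 0 0 0 0 0;0 38 0 0 0 0 0;0 38 0 0 0 0 0;0 0 0 0 0 0 0")

```text
time_s: 2.08
position: [0.5455, -0.1871, 0.3997]
tool_rot: [[0.882, 0.471, -0.002], [0.471, -0.882, 0.003], [-0.0, -0.003, -1.0]]
ft_force: [-0.8, -0.3, -1.0]
grip_width: 0.0857
```

```bash
python3 - <<'E'
from h import *
s=readout.observe(); m=eyes.camera_model("wrist"); im=eyes.get_image("wrist")
print(s["position"].round(4))
np.save("w3.npy",m)
p=(.6230,-.1265,.484)
for n,P in [("knob",(-.013,0,.277)),("c1",(-.092,.074,.255)),("c2",(-.092,-.074,.255)),("c3",(.066,.074,.255)),("c4",(.066,-.074,.255))]: print(n,proj(m,H(p,P)).round(1))
crop(im,100,0,320,240,2.5,"pics/w3.png")
E
```

```text
[ 0.5455 -0.1871  0.3997]
knob [239.   95.3]
c1 [174.5 170.7]
c2 [307.6 171.5]
c3 [160.9   6.9]
c4 [317.9   7.8]
```

View pics/w3.png

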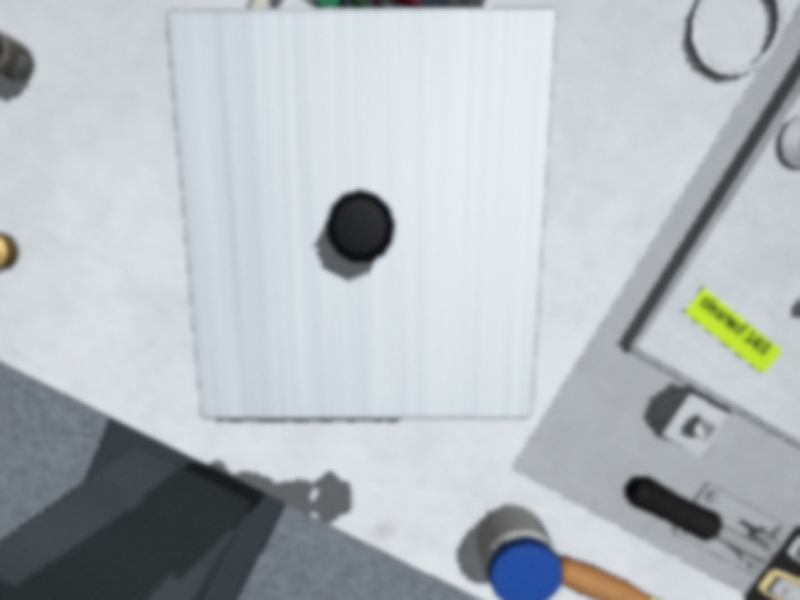

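```bash
python3 - <<'E'
from h import *
from scipy.optimize import least_squares
sc=eyes.camera_model("scene");w2=np.load("w2.npy",allow_pickle=True).item();w3=np.load("w3.npy",allow_pickle=True).item()
L=[(w3,(167.2,4.4),(66,74,.255)),(w3,(322,4),(66,-74,.255)),(w3,(312.8,166),(-92,-74,.255)),(w3,(180,166.4),(-92,74,.255)),(w3,(244.4,89.6),(-13,0,.286))]
B=[(w2,(206.8,40.4),(-78,75,.006)),(w2,(290.8,40),(-78,-75,.006))]
S=[(sc,(202.2,142.5),(66,74,.255)),(sc,(278,142.5),(-92,74,.255)),(sc,(275,113.5),(-92,-74,.255)),(sc,(209,113.5),(66,-74,.255)),(sc,(240,117.5),(-13,0,.277)),(sc,(204.5,239),(72,75,0)),(sc,(267,200.7),(-78,-75,.006))]
def fit(S):
    f=lambda p:np.concatenate([proj(m,H(p,(b[0]/1e3,b[1]/1e3,b[2])))-a for m,a,b in S])
    return least_squares(f,[.62,-.12,.5])
for n,q in (("L",L),("B",B),("S",S),("all",L+B+S)):
    r=fit(q);print(n,r.x.round(4),np.degrees(r.x[2]).round(2),r.fun.reshape(-1,2).round(1).tolist())
    print("  knob",H(r.x,(-.013,0,.277)).round(4))
print("knob direct w3",atz(w3,(244.4,89.6),.287).round(4))
c,d=ray(w2,(246.8,31));print("pull direct",atz(w2,(246.8,31),.1115))
s=readout.observe();print(s["position"].round(4),s["tool_rot"].round(3).tolist(),w3["view"].round(3).tolist())
E
```

```text
L [ 0.6289 -0.1294  0.4913] 28.15 [[-1.4, -1.5], [1.4, -1.5], [0.5, 1.7], [-0.3, 1.4], [-0.1, 1.0]]
  knob [ 0.6174 -0.1356  0.277 ]
B [ 0.6288 -0.1303  0.4853] 27.81 [[-0.4, 0.0], [0.4, 0.0]]
  knob [ 0.6173 -0.1364  0.277 ]
S [ 0.6243 -0.1274  0.4849] 27.79 [[-1.3, -0.9], [1.3, 0.0], [0.9, -0.2], [-1.5, -1.1], [1.0, -0.4], [-0.3, 0.7], [-0.2, 0.6]]
  knob [ 0.6128 -0.1335  0.277 ]
all [ 0.6283 -0.1296  0.4906] 28.11 [[-1.5, -0.8], [1.2, -0.8], [0.3, 2.3], [-0.5, 1.9], [-0.3, 1.7], [-0.6, 0.3], [0.1, -0.2], [-2.2, -1.6], [0.1, -0.9], [-0.4, -1.0], [-2.6, -1.7], [-0.2, -1.2], [-1.1, -0.2], [-1.4, -0.3]]
  knob [ 0.6168 -0.1357  0.277 ]
knob direct w3 [ 0.6182 -0.1353  0.287 ]
pull direct [ 0.55200227 -0.17034611  0.1115    ]
[ 0.5436 -0.1885  0.4002] [[0.883, 0.47, -0.002], [0.47, -0.883, 0.002], [-0.001, -0.003, -1.0]] [[0.47, -0.882, -0.003, -0.42], [0.841, 0.449, -0.303, -0.277], [0.269, 0.14, 0.953, -0.679], [0.0, 0.0, 0.0, 1.0]]
```

>>> arm_command(rows="0 30 -4 10 0 0 0;0 30 -4 15 0 0 0;0 30 -4 15 0 0 0;0 0 0 0 0 0 0;0 0 0 0 0 0 0", squeeze=60)

```text
time_s: 2.55
position: [0.6154, -0.137, 0.3607]
tool_rot: [[0.884, 0.468, -0.003], [0.468, -0.884, 0.001], [-0.002, -0.002, -1.0]]
ft_force: [-0.5, -0.8, 1.4]
grip_width: 0.0851
```

>>> arm_command(rows="0 2 0 25 0 0 0;0 0 0 25 0 0 0;0 0 0 20 0 0 0;0 0 0 14 0 0 0;0 0 0 0 0 0 0")

```text
time_s: 2.97
position: [0.6154, -0.1372, 0.2763]
tool_rot: [[0.885, 0.466, -0.004], [0.466, -0.885, 0.001], [-0.003, -0.003, -1.0]]
ft_force: [-0.2, -0.4, -0.2]
grip_width: 0.0856
```

>>> arm_command(rows="0.5 2 0 1 0 0 0;0.7 0 0 0 0 0 0;1 0 0 0 0 0 0;1 0 0 0 0 0 0;1 0 0 0 0 0 0", squeeze=50)

```text
time_s: 3.38
position: [0.6189, -0.1354, 0.2779]
tool_rot: [[0.884, 0.467, 0.001], [0.467, -0.884, -0.001], [0.001, 0.001, -1.0]]
ft_force: [0.3, 0.1, 0.5]
grip_width: 0.0255
```

>>> arm_command(rows="1 0 0 0 0 0 0;1 0 0 0 0 0 0;1 0 0 0 0 0 0;1 0 0 0 0 0 0;1 0 0 0 0 0 0")

```text
time_s: 3.8
position: [0.6188, -0.1352, 0.2771]
tool_rot: [[0.884, 0.467, -0.0], [0.467, -0.884, -0.0], [-0.0, -0.0, -1.0]]
ft_force: [0.0, -0.8, 0.5]
grip_width: 0.0003
```

The gripper closed fully, so it missed the knob. I'll take a look.

```bash
python3 - <<'E'
from h import *
s=readout.observe(); im=eyes.get_image("wrist"); i2=eyes.get_image("scene")
print(s["position"].round(4),s["grip_width"],s["ft_force"].round(1))
a=cv2.resize(im[150:384,140:380],(400,390),interpolation=cv2.INTER_CUBIC)
b=cv2.resize(i2[70:190,180:303],(400,390),interpolation=cv2.INTER_CUBIC)
cv2.imwrite("pics/g.png",np.hstack([a,b])[:,:,::-1])
E
```

```text
[ 0.6188 -0.1352  0.2771] 0.0003081143201000272 [ 0.  -0.8  0.5]
```

View pics/g.png

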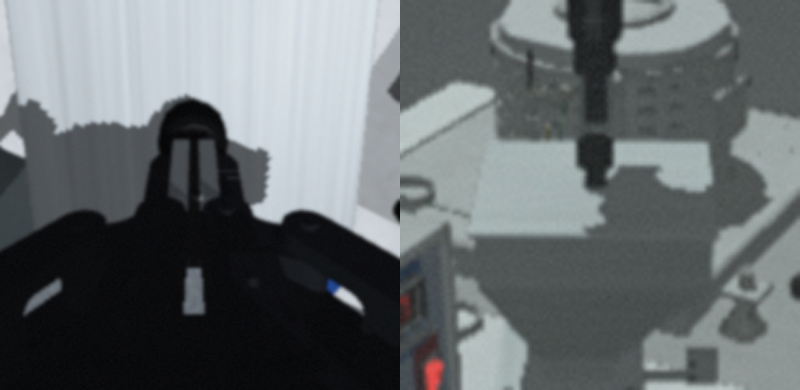

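```bash
python3 - <<'E'
from h import *
s=readout.observe(); m=eyes.camera_model("wrist"); sc=eyes.camera_model("scene")
p=s["position"];R=s["tool_rot"]
print("cam",ray(m,(1,1))[0].round(4))
print("knob(w) z.286",atz(m,(255.8,228),.286).round(4))
for d in (-.002,.0,.017): print(d,proj(m,p+R[:,2]*d).round(1),proj(sc,p+R[:,2]*d).round(1))
# scene: knob top ~ , tip
f=lambda x,y:(180+(x-400)*123/400,70+y*120/390)
print("tip px",f(597,124),"knobtop",f(597,140), atz(sc,f(597,150),.279).round(4))
print("wrist tip px",(140+193*.6,150+140*.6))
E
```

```text
cam [ 0.6856 -0.0994  0.439 ]
knob(w) z.286 [ 0.6238 -0.1319  0.286 ]
-0.002 [256.8 232.2] [238.9 115.3]
0.0 [256.8 230.9] [238.9 116.2]
0.017 [256.7 220.3] [239.  123.4]
tip px (240.5775, 108.15384615384616) knobtop (240.5775, 113.07692307692308) [ 0.6136 -0.1333  0.279 ]
wrist tip px (255.8, 234.0)
```

Both views put the shut fingertips about 18 mm behind the reported TCP, not 17 mm ahead of it, so they closed above the knob. I'll open, check the fingertip position against a second image, and then descend in small steps while watching the force.

>>> arm_command(rows="0 0 0 0 0 0 0;0 0 0 0 0 0 0;0 0 0 0 0 0 0;0 0 0 0 0 0 0;0 0 0 0 0 0 0")

```text
time_s: 4.32
position: [0.6188, -0.1352, 0.2771]
tool_rot: [[0.884, 0.467, 0.0], [0.467, -0.884, -0.0], [0.0, 0.0, -1.0]]
ft_force: [-0.1, 0.2, 0.8]
grip_width: 0.0604
```

>>> arm_command(rows="0 0 0 6 0 0 0;0 0 0 6 0 0 0;0 0 0 0 0 0 0")

```text
time_s: 4.57
position: [0.6183, -0.135, 0.2633]
tool_rot: [[0.884, 0.467, -0.003], [0.467, -0.884, 0.001], [-0.002, -0.002, -1.0]]
ft_force: [0.2, 0.9, -1.1]
grip_width: 0.0854
```

```bash
python3 - <<'E'
from h import *
s=readout.observe(); m=eyes.camera_model("wrist"); im=eyes.get_image("wrist"); i2=eyes.get_image("scene")
p=s["position"];R=s["tool_rot"];print(p.round(4),s["ft_force"].round(1),s["grip_width"])
a=cv2.resize(im[150:384,136:376],(400,390),interpolation=cv2.INTER_CUBIC)
b=cv2.resize(i2[70:190,180:303],(400,390),interpolation=cv2.INTER_CUBIC)
cv2.imwrite("pics/g2.png",np.hstack([a,b])[:,:,::-1])
sc=eyes.camera_model("scene")
for d in (.004,-.031):
  for y in (-.0425,.0425):
    P=p+R@np.array([.011,y,d]);u=proj(m,P);v=proj(sc,p+R@np.array([0,y*57/42.5,d]))
    print(d,y,((u-[136,150])/.6).round(),((v-[180,70])*3.25).round()+[400,0])
E
```

```text
[ 0.6183 -0.135   0.2633] [ 0.2  0.9 -1.1] 0.08539144013833087
0.004 -0.0425 [ 89. 104.] [590. 213.]
0.004 0.0425 [314. 104.] [594. 141.]
-0.031 -0.0425 [ 63. 145.] [589. 162.]
-0.031 0.0425 [340. 145.] [594.  94.]
```

View pics/g2.png

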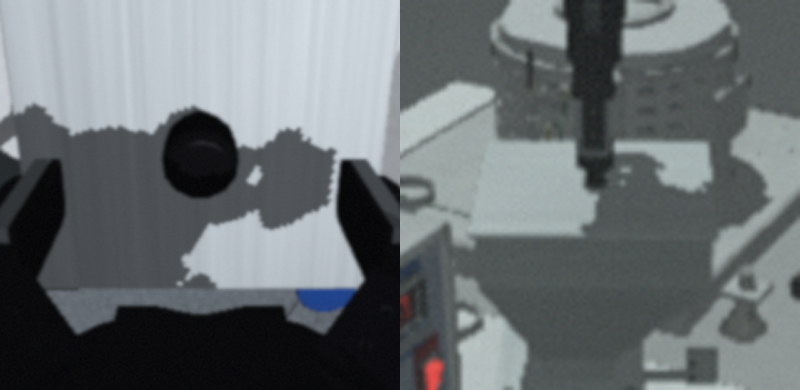

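```bash
python3 - <<'E'
from h import *
s=readout.observe(); m=eyes.camera_model("wrist")
p=s["position"];R=s["tool_rot"]
k=atz(m,(256,243),.286);print("knob",k.round(4),"in tool mm",(R.T@(k-p)*1e3).round(1))
k=atz(m,(256,243),.279);print("knob if lower",(R.T@(k-p)*1e3).round(1))
from scipy.optimize import least_squares
for y,uv in ((-.0425,(136+62*.6,150+160*.6)),(.0425,(136+340*.6,150+160*.6))):
    r=least_squares(lambda q:proj(m,p+R@np.array([q[0],y,q[1]]))-uv,[0,0]);print("tip front edge x,z mm",(r.x*1e3).round(1))
E
```

```text
knob [ 0.6208 -0.1335  0.286 ] in tool mm [  2.7  -0.5 -21.4]
knob if lower [ -1.   -0.5 -14.4]
tip front edge x,z mm [  7.3 -33.4]
tip front edge x,z mm [  6.6 -32.3]
```

Three estimates agree that the open tips sit about 33 mm behind the reported TCP. I'll descend 26 mm and close gently.

>>> arm_command(rows="0 1 0 10 0 0 0;0 1 0 10 0 0 0;0 0 0 6 0 0 0;0 0 0 0 0 0 0")

```text
time_s: 5.0
position: [0.62, -0.134, 0.2368]
tool_rot: [[0.884, 0.467, -0.004], [0.467, -0.884, 0.001], [-0.002, -0.003, -1.0]]
ft_force: [-0.7, 0.1, -0.1]
grip_width: 0.0856
```

>>> arm_command(rows="0.5 0 0 0 0 0 0;0.6 0 0 0 0 0 0;0.7 0 0 0 0 0 0;1 0 0 0 0 0 0;1 0 0 0 0 0 0", squeeze=50)

```text
time_s: 5.42
position: [0.6206, -0.1342, 0.2394]
tool_rot: [[0.884, 0.467, 0.0], [0.467, -0.884, 0.0], [0.0, 0.0, -1.0]]
ft_force: [-4.5, 9.1, 5.6]
grip_width: 0.0256
```

>>> arm_command(rows="1 0 0 0 0 0 0;1 0 0 0 0 0 0;1 0 0 0 0 0 0")

```text
time_s: 5.67
position: [0.6206, -0.1343, 0.2397]
tool_rot: [[0.884, 0.467, 0.001], [0.467, -0.884, -0.0], [0.001, 0.001, -1.0]]
ft_force: [-1.0, 1.5, 3.6]
grip_width: 0.0243
```

The knob is gripped at 24–25 mm. Now I'll lift it.

>>> arm_command(rows="1 0 0 -4 0 0 0;1 0 0 -6 0 0 0;1 0 0 -10 0 0 0;1 0 0 -20 0 0 0;1 0 0 -20 0 0 0", squeeze=60)

```text
time_s: 6.08
position: [0.6202, -0.1342, 0.2989]
tool_rot: [[0.884, 0.467, -0.003], [0.467, -0.884, 0.001], [-0.002, -0.002, -1.0]]
ft_force: [-0.2, 0.8, -3.4]
grip_width: 0.0236
```

```bash
python3 - <<'E'
from h import *
s=readout.observe();i2=eyes.get_image("scene");print(s["position"].round(4),s["ft_force"].round(1),s["wrist_torque"].round(2),s["grip_width"],s["q"].round(0))
cv2.imwrite("pics/l.png",cv2.resize(i2[40:330,:320,::-1],(640,580),interpolation=cv2.INTER_CUBIC))
E
```

```text
[ 0.6202 -0.1342  0.2989] [-0.2  0.8 -3.4] [-0.05 -0.02  0.  ] 0.023635522558761987 [-23.  29.  49.  -0. 103.  39.]
```

View pics/l.png

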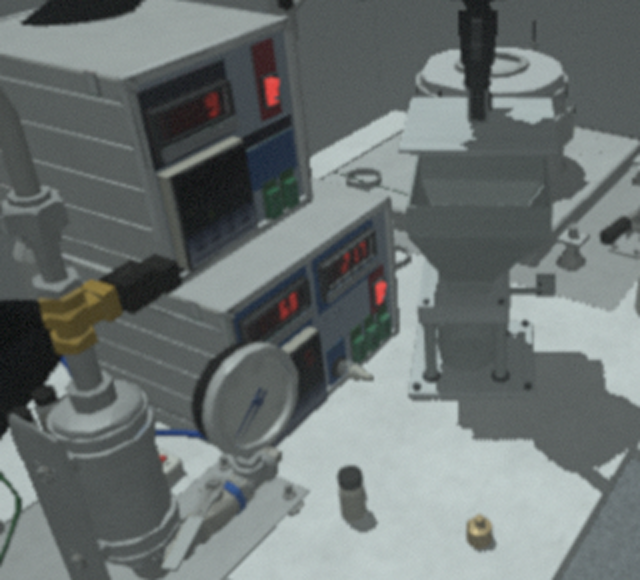

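The lid is up and level, with about 3.4 N on the wrist. I'll carry it to the free spot.

>>> arm_command(rows="1 4 -20 0 0 0 0;1 7 -34 0 0 0 0;1 7 -36 0 0 0 0;1 7 -36 0 0 0 0;1 7 -36 0 0 0 0")

```text
time_s: 6.55
position: [0.5723, 0.0252, 0.2983]
tool_rot: [[0.884, 0.467, -0.001], [0.467, -0.884, 0.0], [-0.001, -0.001, -1.0]]
ft_force: [1.0, 0.4, -2.3]
grip_width: 0.024
```

>>> arm_command(rows="1 7 -36 10 0 0 0;1 7 -36 10 0 0 0;1 7 -36 20 0 0 0;1 7 -36 20 0 0 0;1 7 -36 20 0 0 0")

```text
time_s: 6.97
position: [0.519, 0.2006, 0.218]
tool_rot: [[0.884, 0.467, -0.0], [0.467, -0.884, -0.0], [-0.0, -0.0, -1.0]]
ft_force: [0.5, 0.8, -3.8]
grip_width: 0.0235
```

>>> arm_command(rows="1 7 -36 20 0 0 0;1 5 -25 20 0 0 0;1 3 -10 20 0 0 0;1 0 0 20 0 0 0;1 0 0 0 0 0 0")

```text
time_s: 7.38
position: [0.4977, 0.2689, 0.135]
tool_rot: [[0.883, 0.468, -0.008], [0.468, -0.883, -0.002], [-0.008, -0.002, -1.0]]
ft_force: [-0.6, -0.5, -4.5]
grip_width: 0.024
```

>>> arm_command(rows="1 0 0 25 0 0 0;1 0 0 25 0 0 0;1 0 0 25 0 0 0;1 0 0 20 0 0 0;1 0 0 12 0 0 0")

```text
time_s: 7.8
position: [0.5, 0.2681, 0.0309]
tool_rot: [[0.885, 0.466, -0.002], [0.466, -0.885, -0.001], [-0.002, -0.0, -1.0]]
ft_force: [-0.6, 0.0, -3.6]
grip_width: 0.0239
```

>>> arm_command(rows="1 0 0 6 0 0 0;1 0 0 4 0 0 0;1 0 0 3 0 0 0;1 0 0 0 0 0 0")

```text
time_s: 8.13
position: [0.5006, 0.2688, 0.0198]
tool_rot: [[0.884, 0.467, 0.001], [0.467, -0.884, 0.0], [0.001, 0.0, -1.0]]
ft_force: [-1.0, 0.1, -4.4]
grip_width: 0.0237
```

```bash
python3 - <<'E'
from h import *
s=readout.observe();i2=eyes.get_image("scene");print(s["position"].round(4),s["ft_force"].round(1),s["wrist_torque"].round(2),s["grip_width"],s["tool_rot"][2].round(4))
cv2.imwrite("pics/p.png",cv2.resize(i2[200:384,60:360,::-1],(800,490),interpolation=cv2.INTER_CUBIC))
E
```

```text
[0.5006 0.2688 0.0198] [-1.   0.1 -4.4] [ 0.01  0.02 -0.04] 0.023727228143762318 [ 8.e-04  2.e-04 -1.e+00]
```

View pics/p.png

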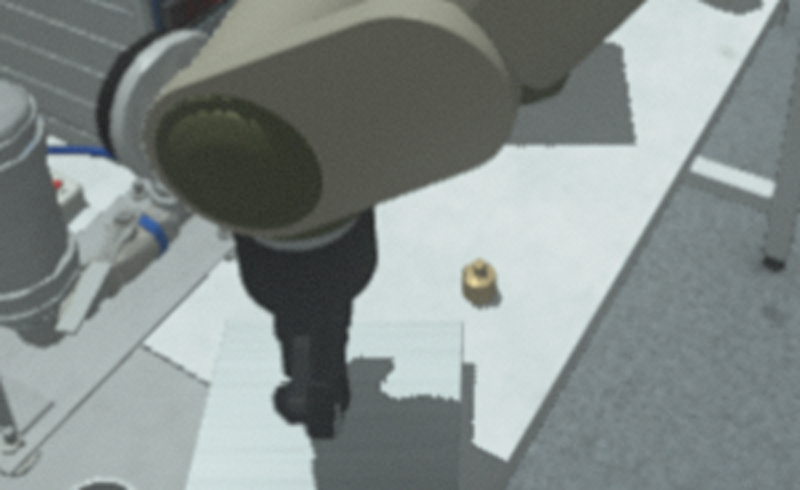

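>>> arm_command(rows="1 0 0 8 0 0 0;1 0 0 6 0 0 0;1 0 0 3 0 0 0;1 0 0 1 0 0 0;1 0 0 0 0 0 0")

```text
time_s: 8.6
position: [0.5001, 0.2688, 0.001]
tool_rot: [[0.884, 0.467, -0.001], [0.467, -0.884, -0.0], [-0.001, -0.0, -1.0]]
ft_force: [-1.0, 0.2, -3.0]
grip_width: 0.0236
```

>>> arm_command(rows="1 0 0 2 0 0 0;1 0 0 1 0 0 0;1 0 0 0 0 0 0")

```text
time_s: 8.85
position: [0.5002, 0.2688, -0.0018]
tool_rot: [[0.884, 0.467, -0.0], [0.467, -0.884, -0.0], [-0.0, -0.0, -1.0]]
ft_force: [-0.2, -0.1, -3.3]
grip_width: 0.0239
```

>>> arm_command(rows="1 0 0 1 0 0 0;1 0 0 1 0 0 0;1 0 0 0 0 0 0")

```text
time_s: 9.1
position: [0.5003, 0.2688, -0.003]
tool_rot: [[0.884, 0.467, 0.001], [0.467, -0.884, 0.0], [0.0, 0.0, -1.0]]
ft_force: [-2.3, -1.4, 2.8]
grip_width: 0.0235
```

>>> arm_command(rows="1 0 0 0.7 0 0 0;1 0 0 0 0 0 0")

```text
time_s: 9.27
position: [0.5003, 0.2688, -0.0031]
tool_rot: [[0.884, 0.467, 0.001], [0.467, -0.884, 0.0], [0.001, 0.0, -1.0]]
ft_force: [-5.0, -2.5, 10.7]
grip_width: 0.0237
```

The lid is on the bench. I'll release it and back straight up.

>>> arm_command(rows="0.5 0 0 -1 0 0 0;0 0 0 0 0 0 0;0 0 0 0 0 0 0;0 0 0 0 0 0 0;0 0 0 0 0 0 0")

```text
time_s: 9.68
position: [0.5003, 0.2688, -0.0035]
tool_rot: [[0.884, 0.467, 0.0], [0.467, -0.884, 0.0], [0.0, -0.0, -1.0]]
ft_force: [-0.5, 0.1, 0.7]
grip_width: 0.0823
```

>>> arm_command(rows="0 0 0 0 0 0 0;0 0 0 -25 0 0 0;0 0 0 -35 0 0 0;0 0 0 -40 0 0 0;0 0 0 -40 0 0 0")

```text
time_s: 10.1
position: [0.4997, 0.2687, 0.138]
tool_rot: [[0.884, 0.467, -0.001], [0.467, -0.884, -0.0], [-0.001, -0.0, -1.0]]
ft_force: [0.9, 0.9, -0.1]
grip_width: 0.0858
```

>>> arm_command(rows="0 0 0 -40 0 0 0;0 0 0 -40 0 0 0;0 0 0 -40 0 0 0;0 0 0 0 0 0 0;0 0 0 0 0 0 0")

```text
time_s: 10.52
position: [0.5008, 0.269, 0.2587]
tool_rot: [[0.884, 0.467, 0.005], [0.467, -0.884, 0.001], [0.005, 0.001, -1.0]]
ft_force: [-0.6, 0.4, -0.8]
grip_width: 0.0856
```

```bash
python3 - <<'E'
from h import *
s=readout.observe();i2=eyes.get_image("scene");iw=eyes.get_image("wrist");print(s["position"].round(4),s["ft_force"].round(1),s["grip_width"],s["q"].round(1))
a=cv2.resize(i2[110:384,100:330],(336,400));b=cv2.resize(iw,(400,400*384//512));b=np.pad(b,((0,100),(0,0),(0,0)))
cv2.imwrite("pics/r.png",np.hstack([a,b])[:,:,::-1])
# gate grasp plan
p=(.6287,-.1297,.4906)
pull=H(p,(-.08,0,.1115));print("pull",pull.round(4))
E
```

```text
[0.5008 0.269  0.2587] [-0.6  0.4 -0.8] 0.08560141663101012 [16.3 22.  66.3  0.  91.4 78.5]
pull [ 0.5581 -0.1674  0.1115]
```

View pics/r.png

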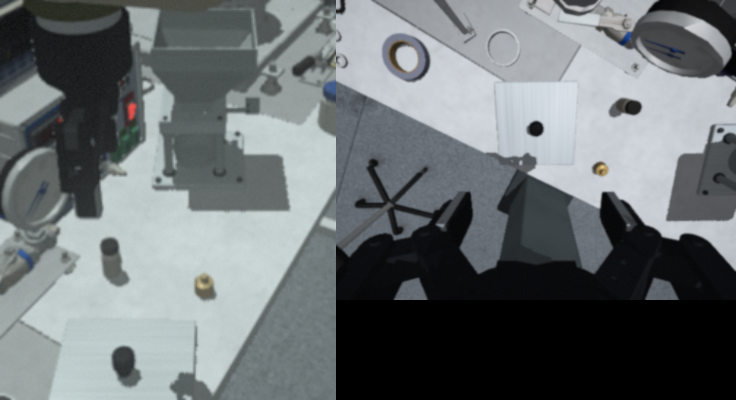

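The lid lies flat with its knob up, and the vial and weight are untouched. The knob was gripped off-centre, so I'll work out the true pad position before the gate grasp.

```bash
python3 - <<'E'
from h import *
s=readout.observe(); m=eyes.camera_model("wrist"); sc=eyes.camera_model("scene")
R=s["tool_rot"]; pr=np.array([.5003,.2688,-.0035])
k=atz(m,(256,163.8),.042);print("knob wrist",k.round(4),(R.T@(k-pr)*1e3).round(1))
k=atz(sc,(100+123*230/336,110+352*274/400),.042);print("knob scene",k.round(4),(R.T@(k-pr)*1e3).round(1))
# p.png
pp=np.array([.5006,.2688,.0198]);g=lambda P:((proj(sc,P)-[60,200])*2.667).round()
for x in (-.016,-.005,0):
  for d in (-.018,-.037): print(x,d,"near finger back",g(pp+R@np.array([x,-.025,d])),"axis",g(pp+R@np.array([x,0,d])))
print("R",R.round(3).tolist())
# camera in tool frame
V=m["view"];print("cam in tool",(R.T@(-V[:3,:3].T@V[:3,3]-s["position"])*1e3).round(1))
# pull plate triangulation (scene px 273,182; w2 px 246.8,31)
w2=np.load("w2.npy",allow_pickle=True).item()
c1,d1=ray(sc,(273,182));c2,d2=ray(w2,(246.8,31));A=np.c_[d1,-d2];t=np.linalg.lstsq(A,c2-c1,rcond=None)[0]
a,b=c1+d1*t[0],c2+d2*t[1];print("pull tri",a.round(4),b.round(4),"scene@.1115",atz(sc,(273,182),.1115).round(4))
# snapshots for stop etc
np.save("sc_now.npy",eyes.get_image("scene"))
E
```

```text
knob wrist [0.4985 0.2685 0.042 ] [ -1.8  -0.6 -45.5]
knob scene [0.498  0.2645 0.042 ] [ -4.1   2.7 -45.5]
-0.016 -0.018 near finger back [345. 448.] axis [350. 411.]
-0.016 -0.037 near finger back [343. 428.] axis [348. 391.]
-0.005 -0.018 near finger back [327. 448.] axis [332. 411.]
-0.005 -0.037 near finger back [324. 428.] axis [330. 391.]
0 -0.018 near finger back [318. 448.] axis [324. 411.]
0 -0.037 near finger back [316. 428.] axis [322. 391.]
R [[0.884, 0.467, -0.002], [0.467, -0.884, -0.001], [-0.002, -0.0, -1.0]]
cam in tool [  75.8   -0.4 -161.8]
pull tri [ 0.5484 -0.1715  0.1113] [ 0.5519 -0.1704  0.1121] scene@.1115 [ 0.5483 -0.1712  0.1115]
```

The grip was centred, with the pads about 37 mm behind the reported TCP. Two views put the pull plate at hopper x ≈ -0.087, y ≈ 0. I'll go round to the front and lean the tool 45°, half closing the jaws so they clear the stop.

>>> arm_command(rows="0.5 -15 14 0 0 0 0;0.5 -26 28 0 0 0 0;0.5 -26 28 0 0 0 0;0.5 -26 28 0 0 0 0;0.5 -26 28 0 0 0 0")

```text
time_s: 11.08
position: [0.4526, 0.1005, 0.2552]
tool_rot: [[0.884, 0.468, -0.003], [0.468, -0.884, 0.0], [-0.003, -0.001, -1.0]]
ft_force: [1.0, -0.4, 0.2]
grip_width: 0.043
```

>>> arm_command(rows="0.5 -26 28 0 0 0 0;0.5 -26 28 0 0 0 0;0.5 -26 28 0 0 0 0;0.5 -26 28 0 0 0 0;0.5 -26 28 0 0 0 0")

```text
time_s: 11.5
position: [0.403, -0.084, 0.2555]
tool_rot: [[0.884, 0.467, -0.002], [0.467, -0.884, 0.001], [-0.001, -0.002, -1.0]]
ft_force: [0.4, 0.2, -0.5]
grip_width: 0.0422
```

>>> arm_command(rows="0.5 -26 28 0 0 0 0;0.5 -26 28 0 0 0 0;0.5 -26 28 0 0 0 0;0.5 0 0 0 0 6.5 0;0.5 0 0 0 0 6.5 0")

```text
time_s: 11.92
position: [0.3748, -0.1945, 0.2556]
tool_rot: [[0.861, 0.466, 0.202], [0.453, -0.885, 0.108], [0.229, -0.001, -0.973]]
ft_force: [0.1, 0.3, 0.0]
grip_width: 0.0428
```

>>> arm_command(rows="0.5 0 0 0 0 6.5 0;0.5 0 0 0 0 6.5 0;0.5 0 0 0 0 6.5 0;0.5 0 0 0 0 6.5 0;0.5 0 0 0 0 6 0")

```text
time_s: 12.33
position: [0.3744, -0.1935, 0.2563]
tool_rot: [[0.622, 0.465, 0.63], [0.327, -0.885, 0.331], [0.711, -0.0, -0.703]]
ft_force: [-1.0, 1.2, -0.6]
grip_width: 0.0429
```

>>> arm_command(rows="0.5 0 0 0 0 0 0;0.5 0 0 0 0 0 0")

```text
time_s: 12.5
position: [0.374, -0.1938, 0.2555]
tool_rot: [[0.629, 0.465, 0.624], [0.327, -0.885, 0.331], [0.706, -0.004, -0.708]]
ft_force: [1.0, 0.1, 0.4]
grip_width: 0.0428
```

>>> arm_command(rows="0.5 9 31 20 0 0 0;0.5 9 31 20 0 0 0;0.5 0 0 30 0 0 0;0.5 0 0 30 0 0 0;0.5 0 0 0 0 0 0")

```text
time_s: 12.92
position: [0.479, -0.2057, 0.1955]
tool_rot: [[0.627, 0.471, 0.62], [0.331, -0.882, 0.336], [0.705, -0.005, -0.709]]
ft_force: [-0.1, 0.2, -0.6]
grip_width: 0.0426
```

```bash
python3 - <<'E'
from h import *
s=readout.observe(); m=eyes.camera_model("wrist"); im=eyes.get_image("wrist"); np.save("w4.npy",m);np.save("s4.npy",s)
p=(.6287,-.1297,.4906)
print(s["position"].round(4),s["tool_rot"].round(3).tolist())
for n,P in [("pull",(-.087,0,.1115)),("pulltop f",(-.099,0,.1245)),("pulltop r",(-.075,0,.1245)),("stop?",(-.08,-.064,.104)),("binL",(-.088,.07,.214)),("binR",(-.088,-.07,.214)),("base",(-.078,.075,.006)),("baseR",(-.078,-.075,.006))]: print(n,proj(m,H(p,P)).round(1))
cv2.imwrite("pics/w4.png",cv2.resize(im[:,:,::-1],(800,600),interpolation=cv2.INTER_CUBIC))
E
```

```text
[ 0.479  -0.2057  0.1955] [[0.627, 0.471, 0.62], [0.331, -0.882, 0.336], [0.705, -0.005, -0.709]]
pull [260.1 184. ]
pulltop f [260.3 188.3]
pulltop r [260.1 167.3]
stop? [320.3 181.5]
binL [162.  114.5]
binR [360.9 113.7]
base [205.  215.9]
baseR [314.1 215.6]
```

View pics/w4.png

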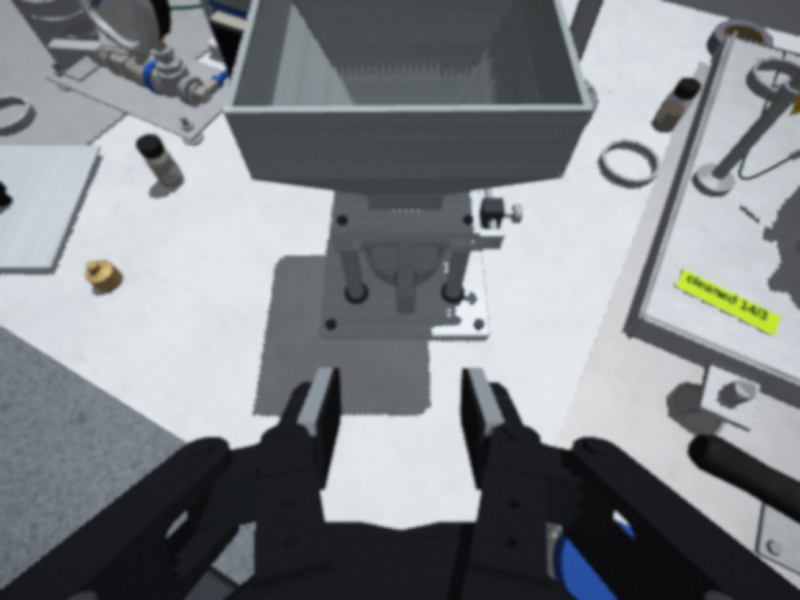

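The bin edge and base corners match the fitted hopper pose to within 2 px. The pull plate is at (405,290) and the stop at (490,212), well behind the fingers' path. I'll advance onto the plate.

>>> arm_command(rows="0.5 0 2 25 0 0 0;0.5 0 2 30 0 0 0;0.5 0 0 30 0 0 0;0.5 0 0 20 0 0 0;0.5 0 0 0 0 0 0")

```text
time_s: 13.38
position: [0.5458, -0.1762, 0.1231]
tool_rot: [[0.626, 0.47, 0.623], [0.332, -0.883, 0.333], [0.706, -0.002, -0.708]]
ft_force: [-0.3, -0.0, 0.5]
grip_width: 0.0427
```

```bash
python3 - <<'E'
from h import *
from scipy.optimize import least_squares
s=readout.observe();p=(.6287,-.1297,.4906)
print(s["position"].round(4),s["ft_force"].round(1))
T=H(p,(-.0855,0,.1115));R=s["tool_rot"];print("remaining tool mm (to grasp d=-37)",(R.T@(T-s["position"])*1e3+[0,0,37]).round(1))
w4=np.load("w4.npy",allow_pickle=True).item()
r=least_squares(lambda q:proj(w4,H(p,(q[0],q[1],.104)))-[313.6,135.7],[0,-.06]);print("stop hopper xy",r.x.round(4))
for b in (-.0855,):
  for P in ((b-.012,0,.0985),(b-.012,0,.1245),(b+.012,0,.1245)): print((proj(w4,H(p,P))*1.5625).round())
E
```

```text
[ 0.5458 -0.1762  0.1231] [-0.3 -0.   0.5]
remaining tool mm (to grasp d=-37) [-1.4 -1.9 52. ]
stop hopper xy [-0.0188 -0.0626]
[406. 311.]
[407. 292.]
[406. 259.]
```

>>> arm_command(rows="0.5 -1 -1 20 0 0 0;0.5 0 -1 18 0 0 0;0.5 0 0 10 0 0 0;0.5 0 0 4 0 0 0;0.5 0 0 0 0 0 0")

```text
time_s: 13.8
position: [0.576, -0.1596, 0.0875]
tool_rot: [[0.625, 0.468, 0.625], [0.331, -0.884, 0.33], [0.707, 0.001, -0.707]]
ft_force: [0.2, -0.1, -0.3]
grip_width: 0.0426
```

```bash
python3 - <<'E'
from h import *
s=readout.observe();p=(.6287,-.1297,.4906)
T=H(p,(-.0855,0,.1115));R=s["tool_rot"];print(s["ft_force"].round(1),(R.T@(T-s["position"])*1e3+[0,0,37]).round(1))
E
```

```text
[ 0.2 -0.1 -0.3] [-0.6 -1.4  2.4]
```

>>> arm_command(rows="0.7 0 -1 2 0 0 0;0.8 0 0 0 0 0 0;0.9 0 0 0 0 0 0;1 0 0 0 0 0 0;1 0 0 0 0 0 0", squeeze=50)

```text
time_s: 14.22
position: [0.576, -0.1574, 0.0862]
tool_rot: [[0.625, 0.468, 0.625], [0.331, -0.884, 0.332], [0.707, -0.001, -0.707]]
ft_force: [-5.2, 2.3, 4.5]
grip_width: 0.0116
```

>>> arm_command(rows="1 0 0 0 0 0 0;1 0 0 0 0 0 0;1 0 0 0 0 0 0")

```text
time_s: 14.47
position: [0.576, -0.1575, 0.0862]
tool_rot: [[0.625, 0.468, 0.625], [0.331, -0.884, 0.332], [0.707, -0.001, -0.707]]
ft_force: [-4.7, 2.5, 4.6]
grip_width: 0.0115
```

>>> arm_command(rows="1 -1.4 0 -1.4 0 0 0;1 -2.8 0 -2.8 0 0 0;1 -2.8 0 -2.8 0 0 0;1 -2.8 0 -2.8 0 0 0;1 0 0 0 0 0 0", squeeze=80)

```text
time_s: 14.88
position: [0.5641, -0.1638, 0.0863]
tool_rot: [[0.624, 0.468, 0.625], [0.33, -0.884, 0.332], [0.708, -0.001, -0.706]]
ft_force: [-0.5, 4.8, 4.3]
grip_width: 0.011
```

```bash
cat > f.py <<'E'
from h import *
s=readout.observe();p=(.6287,-.1297,.4906);u=np.array([np.cos(.4906),np.sin(.4906),0]);n=np.array([-u[1],u[0],0])
d=s["position"]-np.array([.576,-.1575,.0862]);f=s["ft_force"]
print("t",s["time_s"],"travel",round(-d@u*1e3,2),"lat",round(d@n*1e3,2),"dz",round(d[2]*1e3,2),"F pull",round(f@u,1),"lat",round(f@n,1),"z",round(f[2],1),"w",round(s["grip_width"],4))
E
python3 f.py
```

```text
t 14.8833 travel 13.52 lat 0.03 dz 0.08 F pull 1.8 lat 4.4 z 4.3 w 0.011
```

>>> arm_command(rows="1 -1.4 0 -1.4 0 0 0;1 -2.1 0 -2.1 0 0 0;1 -2.1 0 -2.1 0 0 0;1 -1.4 0 -1.4 0 0 0;1 -1.4 0 -1.4 0 0 0")

```text
time_s: 15.3
position: [0.554, -0.1692, 0.0863]
tool_rot: [[0.624, 0.468, 0.626], [0.33, -0.884, 0.332], [0.708, -0.001, -0.706]]
ft_force: [7.1, 7.1, 0.9]
grip_width: 0.0109
```

```bash
python3 f.py
```

```text
t 15.3 travel 24.88 lat 0.04 dz 0.13 F pull 9.6 lat 2.9 z 0.9 w 0.0109
```

>>> arm_command(rows="1 -0.7 0 -0.7 0 0 0;1 -0.7 0 -0.7 0 0 0;1 -0.7 0 -0.7 0 0 0")

```text
time_s: 15.55
position: [0.5515, -0.1706, 0.0863]
tool_rot: [[0.624, 0.468, 0.626], [0.33, -0.884, 0.332], [0.708, -0.001, -0.706]]
ft_force: [8.0, 5.9, -0.4]
grip_width: 0.011
```

```bash
python3 f.py
```

```text
t 15.55 travel 27.8 lat 0.05 dz 0.11 F pull 9.9 lat 1.4 z -0.4 w 0.011
```

Sliding takes about 9.9 N. From here I'll creep forward and read the force after each step.

>>> arm_command(rows="1 -0.5 0 -0.5 0 0 0;1 -0.5 0 -0.5 0 0 0")

```text
time_s: 15.72
position: [0.5502, -0.1713, 0.0863]
tool_rot: [[0.624, 0.468, 0.626], [0.33, -0.884, 0.332], [0.708, -0.0, -0.706]]
ft_force: [6.9, 6.4, 1.4]
grip_width: 0.011
```

>>> arm_command(rows="1 -0.5 0 -0.5 0 0 0;1 -0.5 0 -0.5 0 0 0")

```text
time_s: 15.88
position: [0.549, -0.1719, 0.0863]
tool_rot: [[0.624, 0.468, 0.626], [0.33, -0.884, 0.332], [0.708, -0.0, -0.706]]
ft_force: [7.0, 5.3, 1.2]
grip_width: 0.0109
```

>>> arm_command(rows="1 -0.5 0 -0.5 0 0 0;1 -0.5 0 -0.5 0 0 0")

```text
time_s: 16.05
position: [0.5478, -0.1726, 0.0863]
tool_rot: [[0.624, 0.468, 0.626], [0.33, -0.884, 0.332], [0.708, -0.0, -0.706]]
ft_force: [7.7, 5.3, 1.0]
grip_width: 0.0107
```

>>> arm_command(rows="1 -0.5 0 -0.5 0 0 0;1 -0.5 0 -0.5 0 0 0")

```text
time_s: 16.22
position: [0.5465, -0.1732, 0.0863]
tool_rot: [[0.624, 0.468, 0.626], [0.33, -0.884, 0.332], [0.708, -0.0, -0.706]]
ft_force: [6.7, 7.6, 0.7]
grip_width: 0.0103
```

>>> arm_command(rows="1 -0.5 0 -0.5 0 0 0;1 -0.5 0 -0.5 0 0 0")

```text
time_s: 16.38
position: [0.5453, -0.1739, 0.0863]
tool_rot: [[0.624, 0.468, 0.626], [0.33, -0.884, 0.332], [0.708, -0.0, -0.706]]
ft_force: [7.0, 6.5, 1.3]
grip_width: 0.0106
```

>>> arm_command(rows="1 -0.5 0 -0.5 0 0 0;1 -0.5 0 -0.5 0 0 0")

```text
time_s: 16.55
position: [0.5442, -0.1745, 0.0864]
tool_rot: [[0.623, 0.468, 0.626], [0.33, -0.884, 0.332], [0.709, -0.0, -0.705]]
ft_force: [17.3, 9.5, -5.0]
grip_width: 0.0107
```

The force jumped to about 19.7 N, some 10 N above sliding, so the lug is on the stop. I'll hold and check.

>>> arm_command(rows="1 0 0 0 0 0 0;1 0 0 0 0 0 0")

```text
time_s: 16.72
position: [0.5442, -0.1746, 0.0864]
tool_rot: [[0.623, 0.468, 0.626], [0.33, -0.884, 0.332], [0.709, -0.0, -0.706]]
ft_force: [9.6, 6.5, -0.1]
grip_width: 0.0107
```

```bash
python3 f.py
```

```text
t 16.7167 travel 36.06 lat -0.09 dz 0.15 F pull 11.6 lat 1.2 z -0.1 w 0.0107
```

The force relaxed to 11.6 N on hold, so I'll nudge 0.5 mm to confirm contact.

>>> arm_command(rows="1 -0.35 0 -0.35 0 0 0;1 0 0 0 0 0 0")

```text
time_s: 16.88
position: [0.5442, -0.1746, 0.0864]
tool_rot: [[0.623, 0.468, 0.626], [0.33, -0.883, 0.332], [0.709, -0.0, -0.705]]
ft_force: [15.5, 7.5, -2.3]
grip_width: 0.0109
```

```bash
python3 f.py
```

```text
t 16.8833 travel 36.13 lat -0.08 dz 0.2 F pull 17.2 lat -0.7 z -2.3 w 0.0109
```

The 0.5 mm command moved the tool only 0.07 mm and added 5.6 N, which confirms the contact. I'll release and back out along the tool axis.

>>> arm_command(rows="0.8 0 0 0 0 0 0;0.6 0 0 0 0 0 0;0.5 0 0 0 0 0 0;0.5 0 0 0 0 0 0;0.5 0 0 0 0 0 0")

```text
time_s: 17.3
position: [0.5432, -0.1759, 0.0856]
tool_rot: [[0.625, 0.467, 0.625], [0.33, -0.884, 0.33], [0.707, 0.0, -0.707]]
ft_force: [0.6, 0.4, -0.4]
grip_width: 0.0426
```

>>> arm_command(rows="0.5 0 0 -10 0 0 0;0.5 0 0 -25 0 0 0;0.5 0 0 -30 0 0 0;0.5 0 0 -30 0 0 0;0.5 0 0 -30 0 0 0")

```text
time_s: 17.72
position: [0.4636, -0.2172, 0.1751]
tool_rot: [[0.626, 0.467, 0.625], [0.33, -0.884, 0.33], [0.706, -0.0, -0.708]]
ft_force: [0.5, -0.3, 0.5]
grip_width: 0.043
```

>>> arm_command(rows="0.5 0 0 -9 0 0 0;0.5 0 0 0 0 0 0;0.5 0 0 0 0 0 0")

```text
time_s: 17.97
position: [0.4594, -0.2199, 0.1801]
tool_rot: [[0.626, 0.466, 0.626], [0.33, -0.885, 0.33], [0.707, 0.0, -0.707]]
ft_force: [0.1, -1.2, -0.1]
grip_width: 0.0426
```

```bash
python3 - <<'E'
from h import *
s=readout.observe(); m=eyes.camera_model("wrist"); im=eyes.get_image("wrist");p=(.6287,-.1297,.4906)
print(s["position"].round(4),s["ft_force"].round(1),s["grip_width"])
g=cv2.cvtColor(im,cv2.COLOR_RGB2GRAY)
for n,P in [("stop centre",(-.0188,-.0626,.104)),("pull moved",(-.1215,0,.1115)),("pulltop f",(-.1335,0,.1245)),("pulltop r",(-.1095,0,.1245)),("pull shut",(-.0855,0,.1115))]: print(n,proj(m,H(p,P)).round(1))
u,v=proj(m,H(p,(-.0188,-.0626,.104))).round().astype(int)
print(g[v-14:v+16:1,u-12:u+18:2])
u,v=proj(m,H(p,(-.1215,0,.1115))).round().astype(int)
print("pull",u,v);print(g[v-30:v+30:2,u-16:u+17:2])
E
```

```text
[ 0.4594 -0.2199  0.1801] [ 0.1 -1.2 -0.1] 0.042649846391211686
stop centre [309.8 111.1]
pull moved [256.2 186.1]
pulltop f [256.3 190.7]
pulltop r [256.1 168.2]
pull shut [255.9 155.2]
[[197 204 200 202 155 157 181 206 212 216 215 214 215 215 216]
 [198 202 194 195 163 159 177 197 203 212 215 215 215 215 215]
 [199 201 187 184 169 161 173 184 190 207 213 213 215 215 214]
 [200 202 184 172 158 150 158 162 168 189 205 213 214 214 214]
 [195 205 182 153 122 116 120 123 126 145 185 212 214 214 214]
 [188 205 181 135  82  79  80  80  83  94 160 208 213 214 215]
 [189 204 179 120  64  65  64  64  64  70 140 206 213 213 213]
 [188 203 179 108  58  62  63  62  63  65 132 206 214 211 207]
 [180 204 171  91  56  61  62  62  63  65 129 205 214 204 189]
 [172 203 157  70  55  61  61  63  63  65 123 206 212 187 168]
 [173 205 142  51  53  61  61  62  63  64 113 203 207 158 154]
 [173 208 141  42  51  59  59  61  62  60 105 195 199 133 147]
 [171 209 147  40  43  51  51  51  52  53  94 184 191 124 139]
 [163 209 154  41  34  37  37  38  39  41  88 178 187 132 131]
 [141 205 159  43  27  28  29  
[... 2421 characters left out ...]
 86  87  82  69  68  67  67  68  67  79  86  87  88  90  97]
 [ 99  98  98  99  93  71  68  67  66  66  68  87  97  98  98 119 178]
 [ 99 100 100 101  96  72  67  68  67  67  70  88 100 100 100 144 211]
 [100 101 100 100  97  75  67  67  66  65  70  89 100 101 102 149 214]
 [ 99 101 100 101 100  85  80  78  78  78  83  96 101 101 102 125 201]
 [100 100 101 101 101 100  99  98  97  98  98 101 101 100 101 128 205]
 [101  99 100 101 102 101 100 100 100 100  99 101 101 102 101 127 203]
 [101  99 101 100 100 100 100 101 100 101 100 102 102 102 101 124 203]
 [ 99 100  99 100 100 100 100 101 100 101 101 101 102 102 101 128 205]
 [ 99  99  99  99  99 102 101 101 100 102 101 101 102 101 101 127 204]]
```

```bash
python3 -c "
from rig import env
print(env.close_job())"
```

```text
the job is handed in; nothing more can be done
None
```

I handed the job in at about 18 s of the 59 s allowed. My checks say it met the task, but `close_job` reports no verdict.

**Lid:** I lifted it by the knob and set it down at about x 0.50, y 0.27. I released it only after the bench contact showed in the force. A picture afterwards shows it flat with the knob up, and the vial and weight where they were. I made no separate measurement of the jar; no move went near it.

**Gate:** I drew it out about 36 mm at roughly 9.5 N sliding force until the force jumped to about 19.7 N. A further 0.5 mm command moved the tool only 0.07 mm and added 5.6 N, so the lug was hard against the stop and the stop was not slipping. I then released and backed off, and the wrist force read about zero.

**Last picture check (by pixel values, since I had used up the picture views):** The pull plate is where 36 mm of travel puts it. The stop block is within about 1–2 px of where it started, roughly 2 mm, so that check is coarse. I inferred lug-to-stop contact from the force, not from a measured gap.

**Disagreements:**
- **Fingertip position:** The fingertips are about 36 mm farther back than stated: 18 mm behind the reported TCP when shut, not 17 mm ahead. My first grasp closed above the knob without touching it. I corrected for this using the images, and both later grasps fitted.
- **Finger width on the knob:** It read about 24 mm on the 26 mm knob, but the lid did not slip.

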